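Unload the vial rack from the LED photoreactor

TASK

The irradiation run is over: take the vial rack out of the photoreactor. Slide it forward along the deck until it is completely out from under the lamp hood, then lift it off and set it down gently in the white spill tray, standing flat on the tray floor, and let go. Keep the rack upright, do not knock the lamp hood, and leave the other things on the bench where they are.

Things in the scene. Friction and masses are not known exactly. Their poses are not given: they have to be found in the camera images.
- reactor: Photoreactor, fixed: white base, dark flat deck 36 mm above the bench, rear column, lamp hood over the deck's rear half. Origin at bench level under the middle of the hood's front lip; x points to the rear (the rack comes out along -x), z up. The open deck in front runs from x = 0 to -170, 150 wide, bare. Under the hood (x = 4 to 122) two rails 9 high, 52 apart, guide the rack.
- hood: Lamp hood (origin and axes as the reactor's): grey lamp head, black front lip, heat sink and fan on top, amber side shields. Covers x = 0 to 140 mm, y = -75 to 75. Underside of its front lip 98 above the bench (62 above the deck), top 205 above the bench.
- rack: Loose vial rack, about 300 g: aluminium block 92 mm long (x), 46 wide (y), 32 high, eight blue-capped vials fixed in it (tops 52 above the underside, within y = -19 to 19), a knob on an arm in front. Origin: centre of the block's underside, near the centre of mass; x to the rear, z up. It starts on the deck, square to the reactor, mostly under the hood; it slides easily.
- knob (a point): Mid-height of the rack's black upright pull knob: cylinder 18 mm in diameter, from 8 to 48 above the rack's underside, this point at 28. It lies 106 ahead (-x) of the block's centre, on a flat steel arm 16 wide, 3 to 8 above the underside. At the start it stands out in front of the hood.
- tray_in (a point): Centre of the inner floor of the shallow white plastic spill tray, fixed to the bench: inside 242 mm long (x) by 162 wide (y), floor 4 above the bench, rim 20 above the bench, walls 4 thick. z up. The rack fits in lengthways, either way round.
- purple_rack: Bystander: purple plastic tube rack, 60 by 96, 37 mm high, loose on the bench. Origin: centre of its underside.
- blue_cap_bottle: Bystander: clear glass bottle with a blue cap, 56 in diameter, 115 mm high. Origin: centre of its underside.
- amber_bottle: Bystander: amber glass bottle with a black cap, 60 in diameter, 110 mm high. Origin: centre of its underside.
- beaker: Bystander: glass beaker, 66 in diameter, 85 mm high. Origin: centre of its underside.
- jar: Bystander: small clear jar with an orange lid, 40 in diameter, 48 mm high, standing beside the spill tray. Origin: centre of its underside.
- spatula: Bystander: thin double-ended steel laboratory spatula, 185 mm long, at most 10 wide, lying flat on the bench. Origin: its middle, at bench level.

How it is judged:
By the outcome, as a careful person would: the job done as asked, in the order asked, and still so for the second after the job is handed in, with the robot touching nothing.
It also fails if it takes over 51 s, if anything falls off the work surface, if the arm or the gripper's body presses on something with over 40 N, if the wrist force passes 120 N, or if a joint passes its speed limit or range.

ROBOT

A 6-joint arm with a two-finger parallel gripper is mounted at the origin on the work surface. World frame = base frame: x ahead of the robot, y to its left, z up, the work surface at z = 0. Lengths are in mm, angles in degrees, forces in N, time in s.
With the tool pointing down it reaches from about 300 to 850 mm from the base axis. Payload 4.2 kg.
Tool frame: the origin (TCP) lies between the finger pads; the fingertips stand 8 mm ahead of it and the grasp point (between the pads) lies 11 mm behind it; x points along the fingers, y is the direction in which the jaws open and shut, and the axes are right-handed (so a half turn about x gives the same grasp; the last joint's range is limited). The gripper opens to 91 mm and grips with 3 to 60 N. Pads are 32 mm wide; open, the fingers measure 118 mm over their backs; the gripper's body (76 mm by 178 mm) begins 60 mm behind the grasp point.
Start: joints at [65.26, 18.312, 89.639, -0, 72.044, -1.146], TCP at [230.153, 526.946, 221.976] pointing down, gripper open.
Joint ranges: [-177.97, 177.97], [-48.28, 115.42], [12.27, 149.76], [-77.06, 257.06], [2.81, 150.46], [-146.56, 146.56]. Speed limits (degrees/s): [147.25, 147.25, 180, 180, 180, 180].

INTERFACE

Orientations are given as [roll, pitch, yaw] about the fixed x, y, z axes, in that order (R = Rz(yaw) Ry(pitch) Rx(roll)).
In Python, from workcell import env gives the robot as it stands.
- The arm moves only by the tool arm_command, never from a script. Its arguments are lists of equal length, an entry for each row: "slide": the shift along the tool's x, y, z in cm, a list of three; "turn": the turn, a rotation vector about the tool's x, y, z in rad, a list of three; "grip": the closure in counts, from 0 (fully open) to 255 (shut). A call has 1 to 20 rows; each row is the pose to reach, as a shift and turn from the pose commanded when the call began, along the tool's axes at that moment; what a row does not reach only later rows make up. A row lasts 1/12 s, in which the tool goes at most 41.7 mm and 7.16 degrees, less where a joint would pass 70% of its speed; a pose out of reach is approached as far as the arm can. A call with a gripper value outside its range is refused whole. The fingers move at their own pace and stop on an object; "newtons" is the grip in N (left out, the last holds). Time passes only in rows, so rows that repeat a pose let the fingers close. It gives the time, the measured TCP pose, the force and the opening at its end, in the units of the state.
- env.state(): the state, without advancing time (a new reading comes with each control period).
- env.grab_frame(name): name is "side" or "top"; returns (picture, depth): 400x640x3 uint8, red, green, blue; 400x640 float32, mm along the optical axis (not along the pixel's ray), 0 where there is no reading.
- env.calibration(name): a dict with "K" (3x3 intrinsics, pixels), "camera_from_world" (4x4, takes a point from world to camera coordinates). Camera axes: x right, y up, looking along -z (the intrinsics and any distortion apply to the point x, -y, -z); pixel columns grow to the right and rows downward; lengths in mm; the calibration is good to about 2 mm. A picture is of the moment at which its call begins. calibration takes no time and is no camera call.
- env.job_done(): hands the job in, once; it reports no verdict.
Trained networks look in the newest picture that a camera, given by its name, has taken for a name from the list of things; names that differ only in an ending like _2 or _b are one class to them, and where a whole thing is asked for, a point or a joint stands for the part that bears it (a point fixed in the world has none). Each returns a list of dicts, best first, with "p" (0 to 1); they miss things now and then, are a little off and sometimes report something else, mostly with a low value. They report only what shows in the picture. A call takes as long as a camera call.
- env.search_frame(camera, label): "point" ([x, y, z] in mm, in world coordinates, good to about 4 mm: the middle of the surface that is visible of it).
The state is a dict: "time_s": time; "qpos": joint angles; "qvel": joint speeds; "effort": joint torques, N m; "ee_pos": TCP position; "ee_rot": TCP orientation; "force": force on the tool from outside, world axes, zero at the start; "torque": the same for the moment, N m; "gripper_width": finger opening in mm.
Only numpy, scipy, OpenCV 4.12 (cv2) and the standard library are available. Lean on these libraries where they do the work, as an engineer would, in place of code of your own. Each camera call takes 0.05 s, during which the arm holds its last target.

## Working session

There is one attempt and no reset: what is moved stays moved. The work goes in short steps, Python scripts to look and compute and a tool call to move; the robot and the scene stay as the last step left them, time stands still between calls to the robot, and variables do not carry over. Pictures are saved under pics/ and viewed, and the job is handed in when it is done.

Besides the shell and the picture viewer there is one more tool, called after "Emit:" by a JSON object that holds its "fn" and its "kwargs". arm_command: Moves the arm, as the interface text tells. Its arguments: {"type":"object","properties":{"slide":{"type":"array","items":{"type":"array","items":{"type":"number"}}},"turn":{"type":"array","items":{"type":"array","items":{"type":"number"}}},"grip":{"type":"array","items":{"type":"number"}},"newtons":{"type":"number"}},"required":["slide","turn","grip"]}

```bash
mkdir -p pics; ls; cat > h.py <<'E'
import numpy as np, cv2
from workcell import env
def snap(c,fn):
    im,d=env.grab_frame(c); cv2.imwrite('pics/'+fn,im[:,:,::-1]); np.save('/tmp/'+c+'_d.npy',d); np.save('/tmp/'+c+'_i.npy',im); return im,d
def world(c,d):
    k=env.calibration(c); K=np.array(k['K']);T=np.linalg.inv(np.array(k['camera_from_world']))
    v,u=np.mgrid[0:400,0:640]; 
    X=np.stack([(u-K[0,2])/K[0,0]*d,-(v-K[1,2])/K[1,1]*d,-d,np.ones_like(d)],-1)
    W=(X@T.T)[...,:3]; W[d==0]=np.nan; return W
E
python3 - <<'E'
from h import *
print(env.state())
for c in('side','top'):
    snap(c,c+'0.png'); k=env.calibration(c);print({a:np.round(b,3).tolist() for a,b in k.items()})
    for n in ['rack','knob','hood','reactor','tray_in','jar','spatula','purple_rack','beaker','blue_cap_bottle','amber_bottle']:
        try: r=env.search_frame(c,n); print(c,n,[(np.round(x['point']).tolist(),round(x['p'],2)) for x in r[:2]])
        except Exception as e: print(n,e)
E
```

```text
pics
{'time_s': 0.0, 'qpos': array([ 6.52609222e+01,  1.83490056e+01,  8.97051805e+01, -2.29446684e-03,
        7.20418142e+01, -1.14429301e+00]), 'qvel': array([ 0.0224054 , -0.09064953, -0.02938197,  0.02955377, -0.05403601,
        0.00368872]), 'effort': array([-1.80700987e-03, -4.12476611e+01, -2.31970793e+01,  7.22609460e-02,
        4.57970705e-02, -1.23285886e-04]), 'ee_pos': array([229.95003086, 526.50051478, 221.15497463]), 'ee_rot': array([ -89.84253589,   89.90397492, -113.43661142]), 'force': array([-0.60855933, -0.40970036,  0.1861002 ]), 'torque': array([ 0.00763586, -0.03669448,  0.02953769]), 'gripper_width': 90.9723781928213}
{'K': [[413.943, 0.0, 322.205], [0.0, 413.943, 195.912], [0.0, 0.0, 1.0]], 'camera_from_world': [[0.875, -0.483, -0.011, -508.226], [0.357, 0.629, 0.69, -244.733], [-0.327, -0.608, 0.723, -695.997], [0.0, 0.0, 0.0, 1.0]]}
side rack [([608.0, -232.0, 42.0], 0.55)]
side knob [([605.0, -231.0, 46.0], 0.8)]
side hood [([607.0, -374.0, 159.0], 0.91), ([532.0, 180.0, 5.0], 0.66)]
side reactor [([612.0, -380.0, 159.0], 0.97)]
side tray_in [([532.0, 18
[... 431 characters left out ...]
from_world': [[0.018, -1.0, 0.009, 0.655], [0.99, 0.019, 0.143, -559.56], [-0.143, 0.006, 0.99, -1079.107], [0.0, 0.0, 0.0, 1.0]]}
top rack [([616.0, -280.0, 68.0], 0.87)]
top knob [([618.0, -276.0, 64.0], 0.86), ([414.0, 159.0, 50.0], 0.47)]
top hood [([640.0, -335.0, 160.0], 0.73)]
top reactor [([631.0, -317.0, 155.0], 0.97)]
top tray_in [([531.0, 190.0, 6.0], 0.71)]
top jar []
top spatula [([371.0, -182.0, 3.0], 0.73)]
top purple_rack [([390.0, 18.0, 27.0], 0.62)]
top beaker [([774.0, 243.0, 49.0], 0.58), ([619.0, -282.0, 70.0], 0.54)]
top blue_cap_bottle [([756.0, -31.0, 80.0], 0.72), ([764.0, 93.0, 72.0], 0.49)]
top amber_bottle [([530.0, 189.0, 9.0], 0.69), ([765.0, 97.0, 70.0], 0.65)]
```

View pics/side0.png

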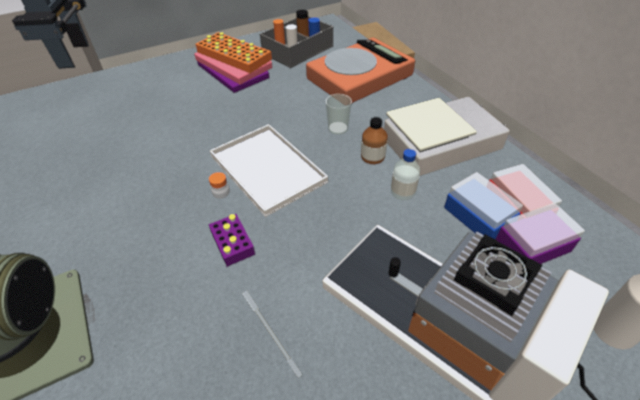

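View pics/top0.png

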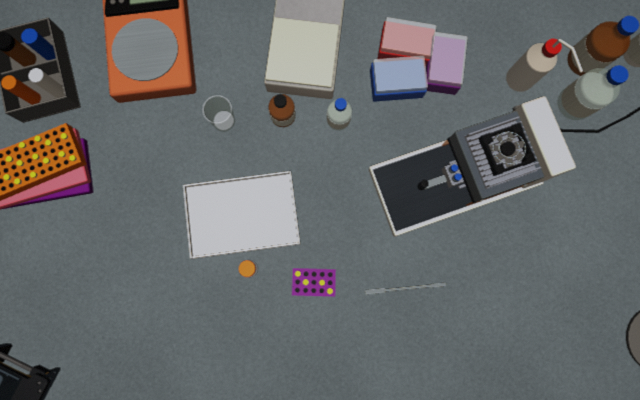

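The side view shows the knob at about (395,266). The top view shows it at about (424,184), with the first blue caps at (456,173) and the tray at (242,214). Next I measure the orientations from depth.

```bash
cat > m.py <<'E'
from h import *
def rect(P):
    (c,s,a)=cv2.minAreaRect(P.astype(np.float32)); b=cv2.boxPoints((c,s,a)); return np.round(c,1),np.round(s,1),round(a,2),np.round(b,1).tolist()
for c in('top','side'):
    im=np.load('/tmp/%s_i.npy'%c).astype(int);d=np.load('/tmp/%s_d.npy'%c);W=world(c,d)
    z=W[...,2];x=W[...,0];y=W[...,1]
    reg=(x>450)&(x<800)&(y<-80)&(y>-600)
    bri=im.sum(2)
    # bench plane check
    m=(x>400)&(x<480)&(y>-150)&(y<-50); print(c,'bench z',np.nanmedian(z[m]))
    m=reg&(abs(z-36)<4)&(bri<200); m=cv2.morphologyEx(m.astype(np.uint8),cv2.MORPH_OPEN,np.ones((3,3)))>0
    print('deck z',np.nanmedian(z[m]),m.sum(),rect(W[m][:,:2]))
    m=reg&(z>28)&(z<44);m=cv2.morphologyEx(m.astype(np.uint8),cv2.MORPH_OPEN,np.ones((3,3)))>0
    print('base',rect(W[m][:,:2]))
    m=reg&(z>110)
    print('hood',np.nanmax(z[m]),rect(W[m][:,:2]))
    m=reg&(bri<120)&(z>60)&(z<100)&(y>-300)
    print('knobtop',m.sum(),np.nanmedian(W[m],0) if m.any() else 0)
    m=(x>400)&(x<660)&(y>20)&(y<330)&(bri>480)&(z<30); m=cv2.morphologyEx(m.astype(np.uint8),cv2.MORPH_OPEN,np.ones((5,5)))>0
    print('tray',np.nanmedian(z[m]),rect(W[m][:,:2]))
    m=(abs(x-412)<35)&(abs(y-155)<35)&(z>40);print('jar',m.sum(),np.nanmean(W[m],0),np.nanmax(z[m]))
E
python3 m.py
```

```text
top bench z 0.5782252785140827
deck z 36.646008309483705 3827 (array([ 602.8, -225.8]), array([146.8, 187. ]), 20.46, [[501.29998779296875, -163.89999389648438], [566.7000122070312, -339.1000061035156], [704.2000122070312, -287.79998779296875], [638.9000244140625, -112.5999984741211]])
base (array([ 655.3, -366.7]), array([170.2, 499.7]), 20.37, [[488.5, -162.10000610351562], [662.4000244140625, -630.5], [822.0, -571.2999877929688], [648.0999755859375, -102.80000305175781]])
hood 212.52835837924965 (array([ 693.2, -452.5]), array([171.2, 350.1]), 20.34, [[552.0999755859375, -318.20001220703125], [673.7999877929688, -646.4000244140625], [834.4000244140625, -586.9000244140625], [712.7000122070312, -258.6000061035156]])
knobtop 70 [ 600.99552487 -217.86000173   83.56173128]
tray 4.554426587440389 (array([532.5, 185.5]), array([165.5, 245.5]), 8.7, [[432.20001220703125, 294.29998779296875], [469.29998779296875, 51.70000076293945], [632.9000244140625, 76.69999694824219], [595.7000122070312, 319.3999938964844]])
jar 224 [411.01952902 164.17410047  48.2755861 ] 56.02851332190926
side bench 
[... 300 characters left out ...]
489.70001220703125, -160.6999969482422], [630.4000244140625, -542.2999877929688], [792.0, -482.6000061035156], [651.2999877929688, -101.0999984741211]])
hood 209.45903792373633 (array([ 661.6, -381.8]), array([161. , 194.3]), 20.5, [[552.2000122070312, -319.0], [620.2000122070312, -501.0], [771.0999755859375, -444.6000061035156], [703.0, -262.6000061035156]])
knobtop 130 [ 598.97340184 -222.00546141   79.9771048 ]
tray 4.737596543507266 (array([534.9, 187.2]), array([168.7, 251.6]), 8.67, [[432.5, 298.79998779296875], [470.3999938964844, 50.099998474121094], [637.2000122070312, 75.5], [599.2999877929688, 324.29998779296875]])
jar 194 [412.40720185 163.50553687  47.24182227] 51.19576729179141
```

```bash
cat > k.py <<'E'
from h import *
from scipy.spatial.transform import Rotation as R
u=np.array([np.sin(np.radians(20.4)),-np.cos(np.radians(20.4))]);n=np.array([-u[1],u[0]])
for c in('top','side'):
    im=np.load('/tmp/%s_i.npy'%c).astype(int);d=np.load('/tmp/%s_d.npy'%c);W=world(c,d)
    near=(np.hypot(W[...,0]-602,W[...,1]+220)<25)&(W[...,2]>45)
    P=W[near]; s=P[:,:2]@u; t=P[:,:2]@n
    print(c,len(P),'z',np.percentile(P[:,2],[5,50,95,100]).round(1),'s',np.percentile(s,[2,50,98]).round(1),'t',np.percentile(t,[2,50,98]).round(1))
    T=P[P[:,2]>79]; print(' top face', len(T),T.mean(0).round(1),(T[:,:2]@u).min(),(T[:,:2]@u).max(),(T[:,:2]@n).min(),(T[:,:2]@n).max())
    big=cv2.resize(im[120:220,370:500].astype(np.uint8)[:,:,::-1] if c=='top' else im[220:320,340:470].astype(np.uint8)[:,:,::-1],None,fx=5,fy=5,interpolation=cv2.INTER_CUBIC); cv2.imwrite('pics/knob_%s.png'%c,big)
s=env.state(); print(R.from_euler('xyz',s['ee_rot'],degrees=True).as_matrix().round(3))
E
python3 k.py
```

```text
top 96 z [46.  82.  87.4 90.9] s [406.2 413.2 439.2] t [478.8 485.9 494.6]
 top face 54 [ 601.  -219.3   84.6] 406.11252774053594 423.86718652808054 478.406737712059 495.0733180151911
side 228 z [45.5 70.8 85.2 87.6] s [407.3 417.9 438. ] t [480.1 484.2 495.8]
 top face 86 [ 601.8 -219.2   83.7] 405.6134830573769 423.30626914967047 480.05851268795317 498.0752832692158
[[ 0.     0.4    0.916]
 [ 0.     0.916 -0.4  ]
 [-1.     0.    -0.   ]]
```

View pics/knob_top.png

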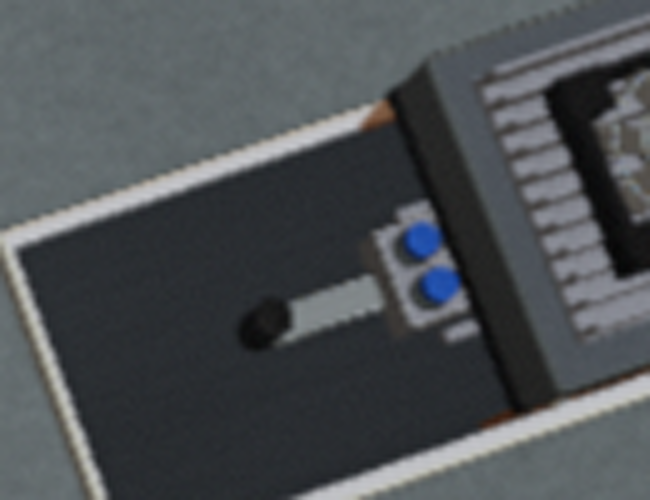

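Emit:
{"fn": "arm_command", "kwargs": {"slide": [[0,-1.3,1.6],[0,-4,4.8],[0,-6.7,8],[0,-9.4,11.2],[0,-12,14.4],[0,-14.7,17.5],[0,-17.4,20.7],[0,-20.1,23.9],[0,-22.7,27.1],[0,-25.4,30.3],[0,-28.1,33.5],[0,-30.8,36.7],[0,-33.4,39.9],[0,-36.1,43.1],[0,-38.8,46.3],[0,-41.5,49.4],[0,-44.1,52.6],[0,-46.8,55.8],[0,-49.5,59],[0,-51,60.8]], "turn": [[0.04,0,0],[0.08,0,0],[0.12,0,0],[0.16,0,0],[0.2,0,0],[0.24,0,0],[0.28,0,0],[0.32,0,0],[0.36,0,0],[0.4,0,0],[0.44,0,0],[0.48,0,0],[0.52,0,0],[0.56,0,0],[0.6,0,0],[0.64,0,0],[0.68,0,0],[0.72,0,0],[0.76,0,0],[0.803,0,0]], "grip": [0,0,0,0,0,0,0,0,0,0,0,0,0,0,0,0,0,0,0,0]}}

```text
time_s: 2.87
ee_pos: [584.6, -187.9, 221.6]
ee_rot: [15.0, 89.9, -54.9]
force: [0.6, -0.0, 0.8]
gripper_width: 91.2
```

Emit:
{"fn": "arm_command", "kwargs": {"slide": [[0,0.2,1.2],[1,0.3,2.4],[3,0.45,3.5],[5,0.45,3.5],[7,0.45,3.5],[9,0.45,3.5],[10,0.45,3.5],[10,0.45,3.5],[10,0.45,3.5],[10,0.45,3.5],[10,0.45,3.5]], "turn": [[0,0,0],[0,0,0],[0,0,0],[0,0,0],[0,0,0],[0,0,0],[0,0,0],[0,0,0],[0,0,0],[0,0,0],[0,0,0]], "grip": [0,0,0,0,0,0,0,0,0,0,0]}}

```text
time_s: 3.78
ee_pos: [600.5, -215.0, 123.5]
ee_rot: [51.4, 89.8, -18.2]
force: [-1.1, -0.1, 0.1]
gripper_width: 91.3
```

```bash
cat > st.py <<'E'
from h import *
from scipy.spatial.transform import Rotation as R
import sys
s=env.state(); M=R.from_euler('xyz',s['ee_rot'],degrees=True).as_matrix()
print(s['time_s'],s['ee_pos'].round(2),'width',s['gripper_width'].round(1),'F',s['force'].round(1),'yaw of y',np.degrees(np.arctan2(M[1,1],M[0,1])).round(2)); print(s['qpos'].round(1))
print(M.round(4))
if len(sys.argv)>3: print('shift cm',(M.T@(np.array(sys.argv[1:4],float)-s['ee_pos'])/10).round(3))
E
python3 st.py 600.9 -218.8 58
```

```text
Traceback (most recent call last):
  File "st.py", line 5, in <module>
    print(s['time_s'],s['ee_pos'].round(2),'width',s['gripper_width'].round(1),'F',s['force'].round(1),'yaw of y',np.degrees(np.arctan2(M[1,1],M[0,1])).round(2)); print(s['qpos'].round(1))
                                                   ^^^^^^^^^^^^^^^^^^^^^^^^
AttributeError: 'float' object has no attribute 'round'
```

```bash
sed -i "s/s\['gripper_width'\].round(1)/round(s['gripper_width'],1)/" st.py; python3 st.py 600.9 -218.8 58; python3 - <<'E'
from h import *
snap('side','side1.png')
E
```

```text
3.7833 [ 600.49 -215.03  123.49] width 91.3 F [-1.1 -0.1  0.1] yaw of y 20.43
[-20.7  27.9  89.2   0.   62.8 -41.2]
[[ 2.700e-03  9.371e-01  3.491e-01]
 [-9.000e-04  3.491e-01 -9.371e-01]
 [-1.000e+00  2.200e-03  1.800e-03]]
shift cm [ 6.549 -0.107  0.356]
```

View pics/side1.png

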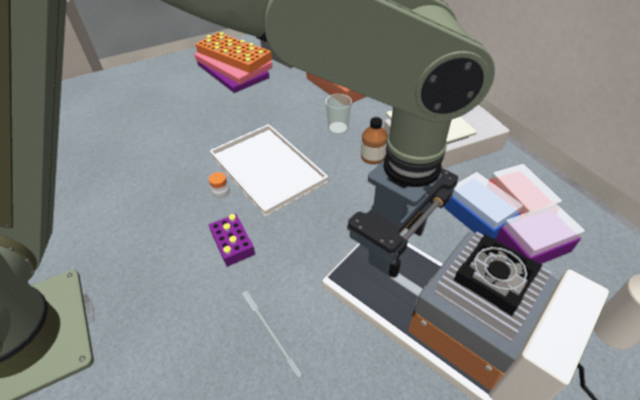

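The gripper stands over the knob (393,267), with its wide body across the deck and clear of the hood. I descend and close.

Emit:
{"fn": "arm_command", "kwargs": {"slide": [[1,-0.1,0.35],[2.5,-0.1,0.35],[4,-0.1,0.35],[5.3,-0.1,0.35],[6.2,-0.1,0.35],[6.55,-0.1,0.35],[6.55,-0.1,0.35],[6.55,-0.1,0.35],[6.55,-0.1,0.35],[6.55,-0.1,0.35],[6.55,-0.1,0.35],[6.55,-0.1,0.35],[6.55,-0.1,0.35],[6.55,-0.1,0.35],[6.55,-0.1,0.35],[6.55,-0.1,0.35],[6.55,-0.1,0.35],[6.55,-0.1,0.35]], "turn": [[0,0,0],[0,0,0],[0,0,0],[0,0,0],[0,0,0],[0,0,0],[0,0,0],[0,0,0],[0,0,0],[0,0,0],[0,0,0],[0,0,0],[0,0,0],[0,0,0],[0,0,0],[0,0,0],[0,0,0],[0,0,0]], "grip": [0,0,0,0,0,0,0,100,150,180,200,220,230,240,255,255,255,255], "newtons": 12}}

```text
time_s: 5.33
ee_pos: [599.9, -218.6, 56.4]
ee_rot: [130.9, 90.0, 61.3]
force: [-0.0, 0.1, -0.5]
gripper_width: 20.8
```

```bash
python3 st.py 600.9 -218.8 58
```

```text
5.3333 [ 599.93 -218.61   56.41] width 20.8 F [-0.   0.1 -0.5] yaw of y 20.4
[-21.1  31.7  93.2   0.   55.  -41.5]
[[ 1.000e-04  9.373e-01  3.485e-01]
 [ 1.000e-04  3.485e-01 -9.373e-01]
 [-1.000e+00  1.000e-04 -1.000e-04]]
shift cm [-0.159  0.085  0.051]
```

Emit:
{"fn": "arm_command", "kwargs": {"slide": [[0,0,0],[0,0,0],[0,0,0],[0,0,0],[0,0,0],[0,0,-0.1],[0,0,-0.3],[0,0,-0.6],[0,0,-1]], "turn": [[0,0,0],[0,0,0],[0,0,0],[0,0,0],[0,0,0],[0,0,0],[0,0,0],[0,0,0],[0,0,0]], "grip": [255,255,255,255,255,255,255,255,255]}}

```text
time_s: 6.08
ee_pos: [596.4, -209.4, 56.4]
ee_rot: [19.7, 90.0, -49.9]
force: [1.0, -2.1, -0.8]
gripper_width: 17.5
```

Emit:
{"fn": "arm_command", "kwargs": {"slide": [[0,0,-0.4],[0,0,-1],[0,0,-1.7],[0,0,-2.5],[0,0,-3.3],[0,0,-4.1],[0,0,-4.9],[0,0,-5.7],[0,0,-6.5],[0,0,-7.3],[0,0,-8.1],[0,0,-8.9],[0,0,-9.7],[0,0,-10.4],[0,0,-10.9],[0,0,-11.3],[0,0,-11.5],[0,0,-11.5],[0,0,-11.5]], "turn": [[0,0,0],[0,0,0],[0,0,0],[0,0,0],[0,0,0],[0,0,0],[0,0,0],[0,0,0],[0,0,0],[0,0,0],[0,0,0],[0,0,0],[0,0,0],[0,0,0],[0,0,0],[0,0,0],[0,0,0],[0,0,0],[0,0,0]], "grip": [255,255,255,255,255,255,255,255,255,255,255,255,255,255,255,255,255,255,255]}}

```text
time_s: 7.67
ee_pos: [556.0, -100.9, 56.4]
ee_rot: [-164.2, 89.9, 126.2]
force: [-0.2, 2.6, 0.2]
gripper_width: 17.7
```

```bash
python3 st.py;  python3 - <<'E'
from h import *
snap('side','side2.png')
E
```

```text
7.6667 [ 555.96 -100.85   56.36] width 17.7 F [-0.2  2.6  0.2] yaw of y 20.37
[-1.150e+01  2.630e+01  1.037e+02  1.000e-01  5.010e+01 -3.190e+01]
[[-9.000e-04  9.374e-01  3.482e-01]
 [ 1.300e-03  3.482e-01 -9.374e-01]
 [-1.000e+00 -4.000e-04 -1.500e-03]]
```

View pics/side2.png

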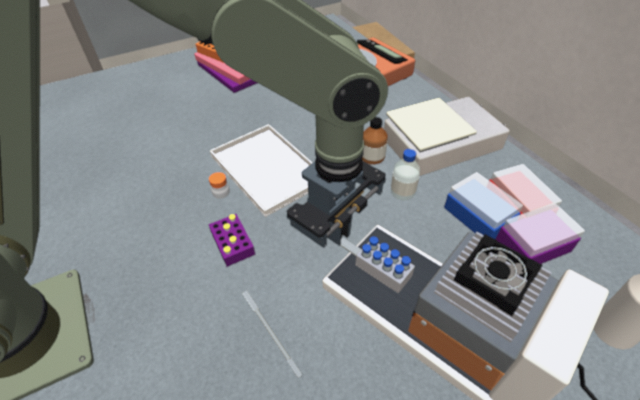

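The rack is completely out on the open deck: caps at about (388,258), with a gap to the hood lip. I release the knob and rise.

Emit:
{"fn": "arm_command", "kwargs": {"slide": [[0,0,0],[0,0,0],[0,0,0],[0,0,0],[0,0,0],[-0.5,0,0],[-1.5,0,0],[-3,0,0],[-5,0,0],[-7.5,0,0],[-10,0,0],[-12.5,0,0],[-14,0,0],[-14,0,0],[-14,0,0]], "turn": [[0,0,0],[0,0,0],[0,0,0],[0,0,0],[0,0,0],[0,0,0],[0,0,0],[0,0,0],[0,0,0],[0,0,0],[0,0,0],[0,0,0],[0,0,0],[0,0,0],[0,0,0]], "grip": [150,0,0,0,0,0,0,0,0,0,0,0,0,0,0]}}

```text
time_s: 8.97
ee_pos: [556.6, -101.6, 197.6]
ee_rot: [59.4, 89.9, -10.2]
force: [-0.7, -0.3, -0.1]
gripper_width: 91.3
```

```bash
cat > b.py <<'E'
from h import *
import sys
u=np.array([np.sin(np.radians(20.4)),-np.cos(np.radians(20.4))]);n=np.array([-u[1],u[0]])
for c in('top','side'):
    im,d=snap(c,c+sys.argv[1]+'.png');W=world(c,d);im=im.astype(int)
    reg=(abs(W[...,0]-595)<120)&(W[...,1]<-80)&(W[...,1]>-285)
    blue=reg&(im[...,2]>im[...,0]+60)&(W[...,2]>60)&(W[...,2]<105)
    P=W[blue][:,:2]; print(c,'caps',blue.sum(),W[blue].mean(0).round(1),cv2.minAreaRect(P.astype(np.float32)))
    print(' s',(P@u).min().round(1),(P@u).max().round(1),'t',(P@n).min().round(1),(P@n).max().round(1))
    blk=reg&(W[...,2]>58)&(W[...,2]<76)&~blue; P=W[blk][:,:2]; s=P@u;t=P@n; k=(abs(s-395)<70)&(abs(t-487)<45);P=P[k]
    print(' block',len(P),cv2.minAreaRect(P.astype(np.float32)))
    print(' s',np.percentile(P@u,[1,99]).round(1),'t',np.percentile(P@n,[1,99]).round(1))
E
python3 b.py 3; python3 st.py
```

```text
top caps 21 [ 585.5 -215.7   88.3] ((585.0018310546875, -215.36178588867188), (12.046995162963867, 7.555672645568848), 75.43383026123047)
 s 401.5 412.0 t 469.4 478.5
 block 32 ((584.4956665039062, -226.42247009277344), (9.875362396240234, 18.041339874267578), 21.630203247070312)
 s [407.3 425. ] t [463.9 473.7]
side caps 548 [ 595.  -201.9   87.4] ((596.135498046875, -196.74563598632812), (42.23994064331055, 86.71178436279297), 20.057222366333008)
 s 348.8 435.6 t 469.2 511.4
 block 776 ((595.54345703125, -200.65542602539062), (47.04556655883789, 91.51575469970703), 21.09685516357422)
 s [351.1 441.1] t [465.2 510.8]
9.0667 [ 555.49 -101.33  195.44] width 91.2 F [-0.2  0.3  0.1] yaw of y 20.4
[-11.5  18.5  93.4   0.   68.3 -31.9]
[[-2.000e-03  9.373e-01  3.485e-01]
 [ 4.000e-04  3.485e-01 -9.373e-01]
 [-1.000e+00 -1.700e-03 -1.100e-03]]
```

View pics/side3.png

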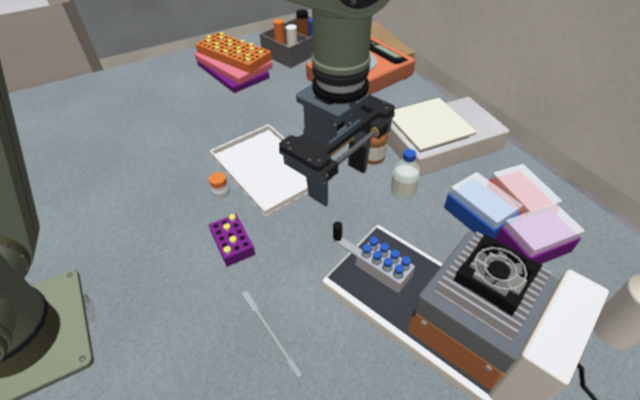

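View pics/top3.png

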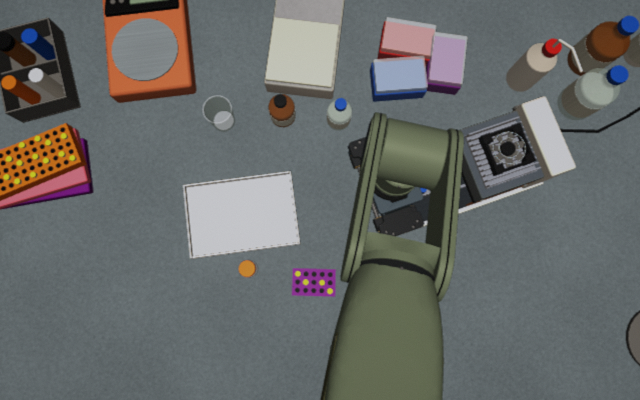

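Emit:
{"fn": "arm_command", "kwargs": {"slide": [[0,0.02,0.8],[0,0.05,2.2],[0,0.1,4],[0,0.1,6],[0,0.15,8],[0.5,0.2,9.6],[2,0.2,10.4],[4,0.2,10.7],[6,0.2,10.7],[7.5,0.2,10.7],[8.5,0.2,10.7],[8.5,0.2,10.7],[8.5,0.2,10.7],[8.5,0.2,10.7]], "turn": [[0,0,0],[0,0,0],[0,0,0],[0,0,0],[0,0,0],[0,0,0],[0,0,0],[0,0,0],[0,0,0],[0,0,0],[0,0,0],[0,0,0],[0,0,0],[0,0,0]], "grip": [0,0,0,0,0,0,0,0,0,0,0,0,0,0]}}

```text
time_s: 10.23
ee_pos: [596.3, -201.7, 112.2]
ee_rot: [52.0, 89.9, -17.6]
force: [0.4, -0.5, 0.4]
gripper_width: 91.4
```

```bash
python3 st.py 594.8 -200.8 49;  python3 - <<'E'
from h import *
snap('side','side4.png')
E
```

```text
10.2333 [ 596.28 -201.65  112.22] width 91.4 F [ 0.4 -0.5  0.4] yaw of y 20.39
[-19.7  27.8  91.1   0.   61.  -40.1]
[[ 1.600e-03  9.374e-01  3.484e-01]
 [-5.000e-04  3.484e-01 -9.374e-01]
 [-1.000e+00  1.400e-03  1.100e-03]]
shift cm [ 6.322 -0.118 -0.138]
```

View pics/side4.png

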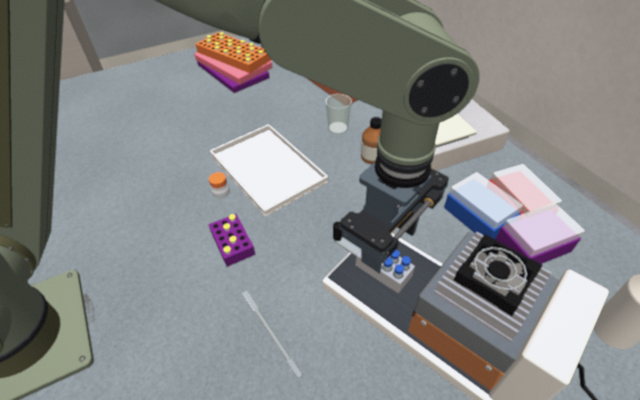

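The near finger hangs beside the middle of the block, and the vials (396,265) lie between the jaws. I descend and grip.

Emit:
{"fn": "arm_command", "kwargs": {"slide": [[0.8,-0.1,-0.1],[2,-0.1,-0.1],[3.2,-0.1,-0.1],[4.4,-0.1,-0.1],[5.3,-0.1,-0.1],[5.9,-0.1,-0.1],[6.2,-0.1,-0.1],[6.2,-0.1,-0.1],[6.2,-0.1,-0.1],[6.2,-0.1,-0.1],[6.2,-0.1,-0.1],[6.2,-0.1,-0.1],[6.2,-0.1,-0.1],[6.2,-0.1,-0.1],[6.2,-0.1,-0.1],[6.2,-0.1,-0.1],[6.2,-0.1,-0.1],[6.2,-0.1,-0.1]], "turn": [[0,0,0],[0,0,0],[0,0,0],[0,0,0],[0,0,0],[0,0,0],[0,0,0],[0,0,0],[0,0,0],[0,0,0],[0,0,0],[0,0,0],[0,0,0],[0,0,0],[0,0,0],[0,0,0],[0,0,0],[0,0,0]], "grip": [0,0,0,0,0,0,0,0,60,100,120,140,160,180,200,220,240,255], "newtons": 30}}

```text
time_s: 11.78
ee_pos: [594.3, -200.5, 49.5]
ee_rot: [85.2, 90.0, 15.6]
force: [0.4, -0.4, -0.3]
gripper_width: 45.8
```

```bash
python3 st.py 594.8 -200.8 49
```

```text
11.7833 [ 594.31 -200.49   49.51] width 45.8 F [ 0.4 -0.4 -0.3] yaw of y 20.39
[-19.7  31.3  95.3   0.   53.4 -40.1]
[[ 3.000e-04  9.373e-01  3.484e-01]
 [ 1.000e-04  3.484e-01 -9.373e-01]
 [-1.000e+00  3.000e-04  0.000e+00]]
shift cm [0.051 0.035 0.046]
```

Emit:
{"fn": "arm_command", "kwargs": {"slide": [[0,0,0],[0,0,0],[-0.2,0,0],[-0.5,0,0],[-1,0,0],[-1.7,0,0],[-2.5,0,0],[-3.5,0,0],[-4.5,0,0],[-5.5,0,0],[-6.5,0,0],[-7.3,0,0],[-7.8,0,0],[-8,0,0],[-8,0,0],[-8,0,0]], "turn": [[0,0,0],[0,0,0],[0,0,0],[0,0,0],[0,0,0],[0,0,0],[0,0,0],[0,0,0],[0,0,0],[0,0,0],[0,0,0],[0,0,0],[0,0,0],[0,0,0],[0,0,0],[0,0,0]], "grip": [255,255,255,255,255,255,255,255,255,255,255,255,255,255,255,255], "newtons": 35}}

```text
time_s: 13.12
ee_pos: [593.9, -200.4, 129.1]
ee_rot: [-136.0, 90.0, 154.4]
force: [-0.1, 0.4, -2.9]
gripper_width: 45.8
```

```bash
python3 st.py 594.8 -200.8 49;  python3 - <<'E'
from h import *
snap('side','side5.png')
E
```

```text
13.1167 [ 593.91 -200.4   129.08] width 45.8 F [-0.1  0.4 -2.9] yaw of y 20.4
[-19.7  26.8  90.2   0.   63.  -40.1]
[[-7.000e-04  9.373e-01  3.485e-01]
 [ 4.000e-04  3.485e-01 -9.373e-01]
 [-1.000e+00 -6.000e-04 -6.000e-04]]
shift cm [8.008 0.074 0.074]
```

View pics/side5.png

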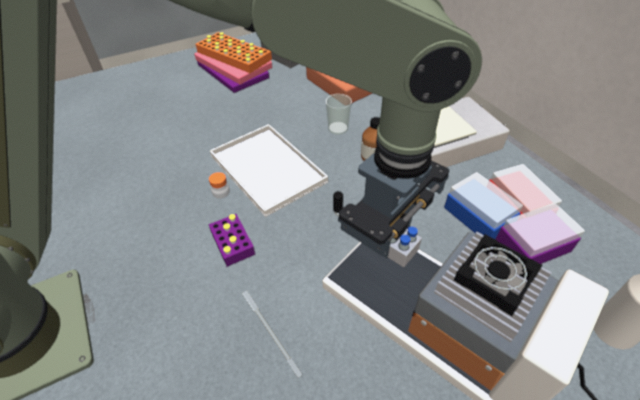

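The rack hangs from the gripper with the knob upright, and the wrist reads about 2.9 N, which fits 300 g. Next I carry it to above the tray and align with it.

Emit:
{"fn": "arm_command", "kwargs": {"slide": [[0,0.1,-0.5],[0,0.3,-1.5],[0,0.7,-3.3],[0,1.1,-5.5],[0,1.6,-8],[0,2.1,-10.5],[0,2.6,-13],[0,3.1,-15.5],[0,3.6,-18],[0,4.1,-20.5],[0,4.6,-23],[0,5.2,-25.5],[0,5.7,-28],[0,6.2,-30.5],[0,6.6,-32.5],[0,6.9,-34],[0,7.1,-34.8],[0,7.1,-35],[0,7.1,-35],[0,7.1,-35]], "turn": [[0,0,0],[0.01,0,0],[0.02,0,0],[0.03,0,0],[0.05,0,0],[0.06,0,0],[0.08,0,0],[0.09,0,0],[0.11,0,0],[0.12,0,0],[0.14,0,0],[0.15,0,0],[0.17,0,0],[0.18,0,0],[0.19,0,0],[0.2,0,0],[0.204,0,0],[0.204,0,0],[0.204,0,0],[0.204,0,0]], "grip": [255,255,255,255,255,255,255,255,255,255,255,255,255,255,255,255,255,255,255,255]}}

```text
time_s: 14.83
ee_pos: [538.7, 151.8, 129.4]
ee_rot: [-33.5, 90.0, -114.8]
force: [-0.5, 0.1, -2.7]
gripper_width: 45.8
```

```bash
python3 st.py 538.2 152.4 17;  python3 - <<'E'
from h import *
snap('side','side6.png');snap('top','top6.png')
E
```

```text
14.8333 [538.65 151.75 129.37] width 45.8 F [-0.5  0.1 -2.7] yaw of y 8.7
[14.6 21.2 99.5 -0.  59.3  5.9]
[[-2.000e-04  9.885e-01  1.513e-01]
 [-5.000e-04  1.513e-01 -9.885e-01]
 [-1.000e+00 -3.000e-04  4.000e-04]]
shift cm [11.237 -0.032 -0.076]
```

View pics/side6.png

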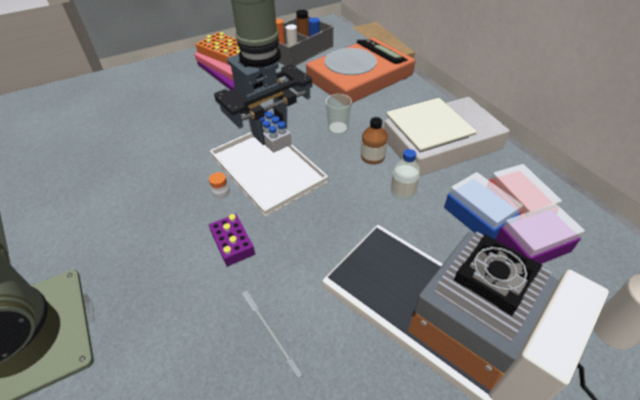

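View pics/top6.png

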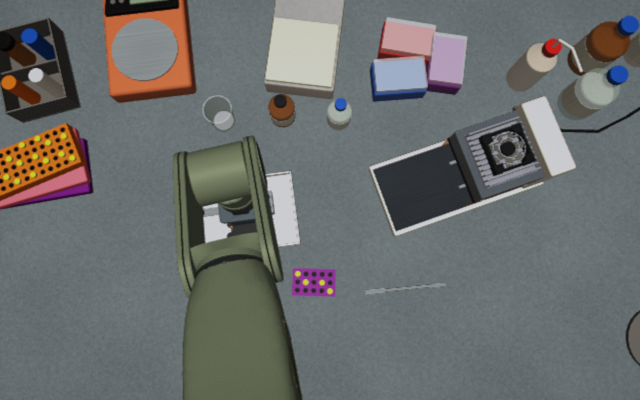

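The rack hangs over the tray and lines up with it. I lower it to just above the floor, then creep down watching the force.

Emit:
{"fn": "arm_command", "kwargs": {"slide": [[0.5,0,0],[1.5,0,0],[3,0,0],[4.5,0,0],[6,0,0],[7.5,0,0],[8.7,0,0],[9.6,0,0],[10.2,0,0],[10.5,0,0],[10.6,0,0],[10.6,0,0],[10.6,0,0],[10.6,0,0]], "turn": [[0,0,0],[0,0,0],[0,0,0],[0,0,0],[0,0,0],[0,0,0],[0,0,0],[0,0,0],[0,0,0],[0,0,0],[0,0,0],[0,0,0],[0,0,0],[0,0,0]], "grip": [255,255,255,255,255,255,255,255,255,255,255,255,255,255]}}

```text
time_s: 16.1
ee_pos: [539.3, 152.5, 24.1]
ee_rot: [98.6, 89.9, 17.3]
force: [0.5, 0.5, -3.5]
gripper_width: 45.7
```

```bash
python3 st.py 538.2 152.4 17.5;  python3 - <<'E'
from h import *
im,d=snap('side','side7.png')
cv2.imwrite('pics/side7z.png',cv2.resize(im[70:220,170:350,::-1],None,fx=4,fy=4,interpolation=cv2.INTER_CUBIC))
E
```

```text
16.1 [539.26 152.46  24.1 ] width 45.7 F [ 0.5  0.5 -3.5] yaw of y 8.71
[ 14.6  28.2 106.2   0.   45.5   5.9]
[[ 1.400e-03  9.885e-01  1.514e-01]
 [ 4.000e-04  1.514e-01 -9.885e-01]
 [-1.000e+00  1.400e-03 -2.000e-04]]
shift cm [ 0.66  -0.106 -0.01 ]
```

View pics/side7z.png

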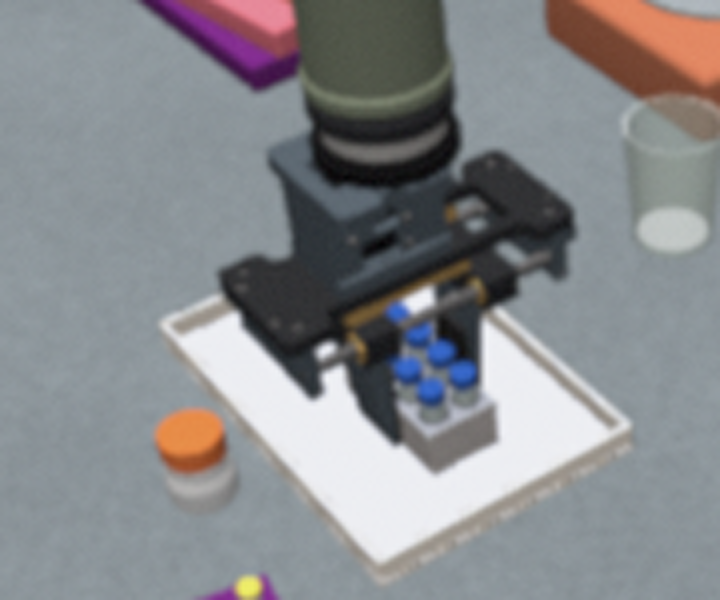

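Emit:
{"fn": "arm_command", "kwargs": {"slide": [[0.1,0,0],[0.2,0,0],[0.3,0,0],[0.4,0,0],[0.45,0,0],[0.45,0,0],[0.45,0,0]], "turn": [[0,0,0],[0,0,0],[0,0,0],[0,0,0],[0,0,0],[0,0,0],[0,0,0]], "grip": [255,255,255,255,255,255,255]}}

```text
time_s: 16.73
ee_pos: [538.7, 152.3, 18.9]
ee_rot: [-117.2, 90.0, 161.5]
force: [0.0, 0.7, -2.9]
gripper_width: 45.8
```

Emit:
{"fn": "arm_command", "kwargs": {"slide": [[0.05,0,0],[0.1,0,0],[0.1,0,0],[0.1,0,0]], "turn": [[0,0,0],[0,0,0],[0,0,0],[0,0,0]], "grip": [255,255,255,255]}}

```text
time_s: 17.07
ee_pos: [538.7, 152.3, 17.9]
ee_rot: [-146.6, 90.0, 132.1]
force: [-0.1, 0.0, -4.1]
gripper_width: 45.5
```

Emit:
{"fn": "arm_command", "kwargs": {"slide": [[0.03,0,0],[0.05,0,0],[0.05,0,0],[0.05,0,0]], "turn": [[0,0,0],[0,0,0],[0,0,0],[0,0,0]], "grip": [255,255,255,255]}}

```text
time_s: 17.4
ee_pos: [538.8, 152.3, 17.5]
ee_rot: [116.5, 90.0, 35.2]
force: [-0.2, -0.7, -2.7]
gripper_width: 45.9
```

```bash
python3 st.py
```

```text
17.4 [538.83 152.34  17.52] width 45.9 F [-0.2 -0.7 -2.7] yaw of y 8.71
[ 14.6  28.7 106.6   0.   44.7   5.9]
[[ 2.000e-04  9.885e-01  1.514e-01]
 [ 1.000e-04  1.514e-01 -9.885e-01]
 [-1.000e+00  2.000e-04 -1.000e-04]]
```

Emit:
{"fn": "arm_command", "kwargs": {"slide": [[0.03,0,0],[0.05,0,0],[0.05,0,0],[0.05,0,0]], "turn": [[0,0,0],[0,0,0],[0,0,0],[0,0,0]], "grip": [255,255,255,255]}}

```text
time_s: 17.73
ee_pos: [538.8, 152.3, 17.5]
ee_rot: [106.9, 90.0, 25.6]
force: [-3.3, -0.8, 3.6]
gripper_width: 45.8
```

Emit:
{"fn": "arm_command", "kwargs": {"slide": [[0.03,0,0],[0.05,0,0],[0.05,0,0],[0.05,0,0]], "turn": [[0,0,0],[0,0,0],[0,0,0],[0,0,0]], "grip": [255,255,255,255]}}

```text
time_s: 18.07
ee_pos: [538.8, 152.3, 17.5]
ee_rot: [104.5, 90.0, 23.2]
force: [-3.0, 0.3, 8.4]
gripper_width: 46.2
```

The rack stands on the floor: z stops at 17.5, as predicted, and the force turned upward. I ease off, open and rise.

Emit:
{"fn": "arm_command", "kwargs": {"slide": [[-0.05,0,0],[-0.05,0,0],[-0.05,0,0],[-0.05,0,0],[-0.05,0,0],[-0.05,0,0],[-0.05,0,0],[-0.2,0,0],[-0.7,0,0],[-1.5,0,0],[-3,0,0],[-5,0,0],[-8,0,0],[-11,0,0],[-14,0,0],[-17,0,0],[-18,0,0],[-18,0,0]], "turn": [[0,0,0],[0,0,0],[0,0,0],[0,0,0],[0,0,0],[0,0,0],[0,0,0],[0,0,0],[0,0,0],[0,0,0],[0,0,0],[0,0,0],[0,0,0],[0,0,0],[0,0,0],[0,0,0],[0,0,0],[0,0,0]], "grip": [255,180,130,90,60,50,50,50,50,50,50,50,50,50,50,50,50,50]}}

```text
time_s: 19.57
ee_pos: [540.5, 152.8, 200.1]
ee_rot: [96.7, 89.6, 15.4]
force: [0.2, 0.1, 0.3]
gripper_width: 73.2
```

Emit:
{"fn": "arm_command", "kwargs": {"slide": [[0,0,-1],[0,0,-3],[0,0,-6],[0,0,-9],[0,0,-12],[0,0,-15],[0,0,-17],[0,0,-18],[0,0,-18],[0,0,-18]], "turn": [[0,0,0],[0,0,0],[0,0,0],[0,0,0],[0,0,0],[0,0,0],[0,0,0],[0,0,0],[0,0,0],[0,0,0]], "grip": [50,50,50,50,50,50,50,50,50,50]}}

```text
time_s: 20.4
ee_pos: [510.8, 329.8, 194.9]
ee_rot: [-55.3, 89.8, -136.5]
force: [-0.6, 0.9, 0.3]
gripper_width: 73.3
```

```bash
python3 st.py;  python3 - <<'E'
from h import *
for c in('side','top'):
    im,d=snap(c,c+'8.png');W=world(c,d);im=im.astype(int)
    reg=(abs(W[...,0]-535)<90)&(abs(W[...,1]-187)<130)
    b=reg&(im[...,2]>im[...,0]+60)&(W[...,2]<80)&(W[...,2]>30)
    if b.sum()<5: print(c,'few caps');continue
    P=W[b];A=np.c_[P[:,:2]-P[:,:2].mean(0),np.ones(len(P))];co=np.linalg.lstsq(A,P[:,2],rcond=None)[0]
    print(c,'caps',P.mean(0).round(1),'z',np.percentile(P[:,2],[5,50,95]).round(1),'slope deg',np.degrees(co[:2]).round(1),cv2.minAreaRect(P[:,:2].astype(np.float32)))
    for n in ['rack','knob','jar','purple_rack','beaker','blue_cap_bottle','amber_bottle','spatula']:
        print(n,[(np.round(x['point']).tolist(),round(x['p'],2)) for x in env.search_frame(c,n)[:1]])
    cv2.imwrite('pics/%s8z.png'%c,cv2.resize(im[100:220,180:350,::-1].astype(np.uint8),None,fx=4,fy=4,interpolation=cv2.INTER_CUBIC))
E
```

```text
20.4 [510.79 329.8  194.85] width 73.3 F [-0.6  0.9  0.3] yaw of y 8.76
[31.8 22.4 87.4 -0.  70.4 23. ]
[[-0.0024  0.9883  0.1523]
 [-0.0023  0.1523 -0.9883]
 [-1.     -0.0027  0.0019]]
side caps [539.  149.5  54.8] z [49.3 55.9 58. ] slope deg [ 0.1 -0.3] ((539.7894897460938, 150.556396484375), (33.71198272705078, 80.00882720947266), 9.34654712677002)
rack [([529.0, 143.0, 36.0], 0.9)]
knob [([533.0, 145.0, 38.0], 0.96)]
jar [([409.0, 149.0, 38.0], 0.73)]
purple_rack [([383.0, 1.0, 29.0], 0.68)]
beaker [([750.0, 226.0, 56.0], 0.98)]
blue_cap_bottle [([756.0, -45.0, 67.0], 0.88)]
amber_bottle [([761.0, 80.0, 69.0], 0.72)]
spatula [([376.0, -188.0, 3.0], 0.68)]
top caps [538.5 151.6  54.7] z [37.1 56.  59.5] slope deg [-2.3 -2.4] ((539.5614624023438, 153.17666625976562), (38.37480163574219, 83.34294128417969), 8.361372947692871)
rack [([533.0, 156.0, 32.0], 0.6)]
knob [([532.0, 159.0, 32.0], 0.81)]
jar [([412.0, 162.0, 48.0], 0.69)]
purple_rack [([388.0, 17.0, 28.0], 0.64)]
beaker [([772.0, 247.0, 53.0], 0.62)]
blue_cap_bottle [([755.0, -34.0, 80.0], 0.83)]
amber_bottle [([764.0, 94.0, 72.0], 0.59)]
spatula [([368.0, -181.0, 6.0], 0.71)]
```

View pics/side8.png

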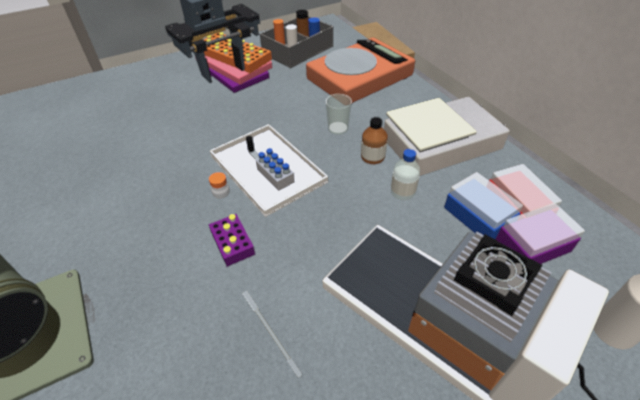

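View pics/side8z.png

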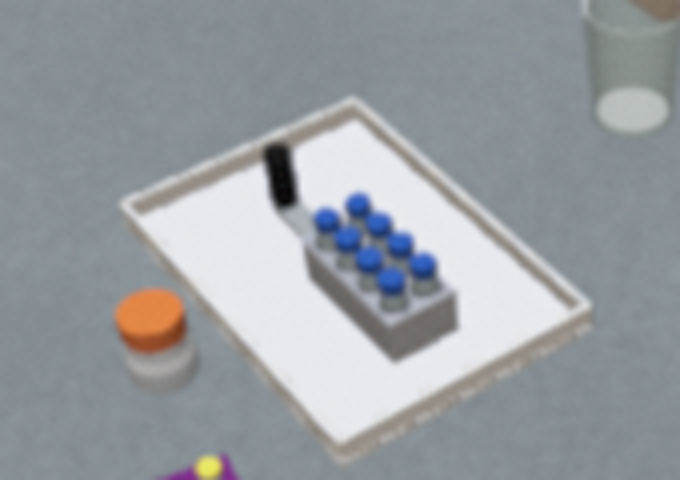

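View pics/top8.png

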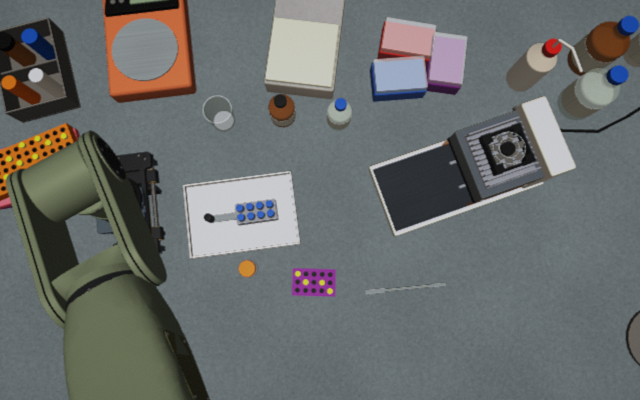

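The rack stands flat in the middle of the tray: knob at (250,143), caps at (272,160), cap tops at z = 56 mm, which is the 4 + 52 expected. The gripper is clear, so I hand in.

```bash
python3 -c "
from h import *
print(env.job_done())"
```

```text
the job is handed in; nothing more can be done
None
```

The vial rack is standing flat in the white spill tray, released, and the job is handed in after about 21 s of the 51 s allowed.

- **What I did:** I gripped the rack by its knob and pulled it about 125 mm along the deck. The side picture showed it completely out from under the hood. I let go, gripped the block across its width (opening 45.8 mm against 46), lifted it and turned it to line up with the tray. I then lowered it until the floor took its weight, with about 8 N on the wrist, released it and backed away.
- **Rack:** The median cap-top height is 56 mm, as expected for a rack flat on the tray floor. Its yaw is about 9°, matching the tray's 8.7°, and it lies clear of the tray walls.
- **Level:** The side camera gave a slope of 0.3° or less. The top camera gave about 2.4°. I put that down to stray edge pixels below the caps (5th percentile 37 mm), since its median height agrees.
- **Everything else:** The hood was not touched. The bystanders are where they were, within the networks' few millimetres of scatter. At hand-in the gripper hung free at about z = 195 mm.

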